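Bring the flask bay flags up to date

TASK

A culture flask was moved to another bay and the flip flags were not updated. Using only your fingertips, push the wrong flags over their pivots so that every bay with a flask shows the ring face (paddle lying flat to the robot's right) and every empty bay the plain face (paddle flat to the robot's left), and do not turn the flag that is already right. Touch the flags gently without pinching them, leave the flasks and everything else where they are, and finish clear of everything.

Things in the scene. Friction and masses are not known exactly. Their poses are not given: they have to be found in the camera images.
- station_a: one of three like fixed flask stations: dark base 230 x 140 mm, top at z = 6 mm. Origin on the table below the flag's pivot; own x points away from the robot, own y to its left. Two steel hinge posts (8 x 14 mm, 69 mm high, 64 mm clear between) at x = -36 and +36 mm; behind them the flask bay, centre at x = 122 mm, inside 128 x 82 mm, rim 14 mm above the table.
- pivot_a (a point): pivot of this station's flag, 62 mm above the table, midway between the posts; hinge axis level along station x. The flag is a flat white plate 5 mm thick centred on the axis: a paddle 50 mm wide reaching 58 mm from it, and opposite, in the same plane, a tail tab 34 mm wide reaching 45 mm. The space below it is empty down to the base: pressing the tail down raises the paddle.
- flag_a (a joint): flag angle. 0: paddle level to the robot's left (station +y), tail right, plain face up = EMPTY. 1.57: paddle straight up. 3.14: paddle level to the right (-y), tail left, dark ring face up = IN USE. Hard stops at 0 and 3.14. Slightly stiff hinge (0.03 N m, about 1 N at the tail): the flag stays where it is left.
- station_b: one of three like fixed flask stations: dark base 230 x 140 mm, top at z = 6 mm. Origin on the table below the flag's pivot; own x points away from the robot, own y to its left. Two steel hinge posts (8 x 14 mm, 69 mm high, 64 mm clear between) at x = -36 and +36 mm; behind them the flask bay, centre at x = 122 mm, inside 128 x 82 mm, rim 14 mm above the table.
- pivot_b (a point): pivot of this station's flag, 62 mm above the table, midway between the posts; hinge axis level along station x. The flag is a flat white plate 5 mm thick centred on the axis: a paddle 50 mm wide reaching 58 mm from it, and opposite, in the same plane, a tail tab 34 mm wide reaching 45 mm. The space below it is empty down to the base: pressing the tail down raises the paddle.
- flag_b (a joint): flag angle. 0: paddle level to the robot's left (station +y), tail right, plain face up = EMPTY. 1.57: paddle straight up. 3.14: paddle level to the right (-y), tail left, dark ring face up = IN USE. Hard stops at 0 and 3.14. Slightly stiff hinge (0.03 N m, about 1 N at the tail): the flag stays where it is left.
- station_c: one of three like fixed flask stations: dark base 230 x 140 mm, top at z = 6 mm. Origin on the table below the flag's pivot; own x points away from the robot, own y to its left. Two steel hinge posts (8 x 14 mm, 69 mm high, 64 mm clear between) at x = -36 and +36 mm; behind them the flask bay, centre at x = 122 mm, inside 128 x 82 mm, rim 14 mm above the table.
- pivot_c (a point): pivot of this station's flag, 62 mm above the table, midway between the posts; hinge axis level along station x. The flag is a flat white plate 5 mm thick centred on the axis: a paddle 50 mm wide reaching 58 mm from it, and opposite, in the same plane, a tail tab 34 mm wide reaching 45 mm. The space below it is empty down to the base: pressing the tail down raises the paddle.
- flag_c (a joint): flag angle. 0: paddle level to the robot's left (station +y), tail right, plain face up = EMPTY. 1.57: paddle straight up. 3.14: paddle level to the right (-y), tail left, dark ring face up = IN USE. Hard stops at 0 and 3.14. Slightly stiff hinge (0.03 N m, about 1 N at the tail): the flag stays where it is left.
- flask_1: lying pinkish culture flask with a white cap towards the robot, about 107 mm long, 58 mm wide, 28 mm high, loose in one of the bays. Origin near mid-length on its underside, 6 mm above the table.
- flask_2: lying pinkish culture flask with a white cap towards the robot, about 107 mm long, 58 mm wide, 28 mm high, loose in one of the bays. Origin near mid-length on its underside, 6 mm above the table.
- vial_1: small capped vial, 26 mm diameter, 55 mm tall, between the bays; loose bystander, origin at the centre of its underside.
- vial_2: same vial, in the other gap; loose bystander, origin at the centre of its underside.
- media_bottle: capped bottle, 64 mm diameter, 130 mm tall, to the left of the stations; loose bystander, origin at the centre of its underside.
- beaker: open white beaker, 66 mm diameter, 80 mm tall, to the right of the stations; loose bystander, origin at the centre of its underside.
- well_plate: flat multi-well plate, 85 x 127 x 14 mm, at the right of the stations; loose bystander, origin at the centre of its underside.
- marker_pen: black pen, 14 mm diameter, 134 mm long, lying in the gap between two stations, pointing away from the robot; loose bystander, origin at the centre of its underside (pen: its lowest line, at mid-length).
- tip_box: blue box, 85 x 120 x 60 mm, at the left; loose bystander, origin at the centre of its underside.

How it is judged:
At the end, for the whole second after the job is handed in: Flags of bays with a flask lie within 0.15 rad (about 9 degrees) of flat to the robot's right, the flag of the empty bay within 0.15 rad of flat to the left, all at rest; flasks moved less than 15 mm and bystanders less than 25 mm (value of joint each of flag_a, flag_c above 2.99 rad and value of joint flag_b below 0.15 rad and velocity of joint flag_a between -0.1 and 0.1 rad/s and velocity of joint flag_b between -0.1 and 0.1 rad/s and velocity of joint flag_c between -0.1 and 0.1 rad/s and distance of each of flask_1, flask_2 from where it was at the start of the episode below 0.015 m and distance of each of vial_1, vial_2, media_bottle, beaker, well_plate, marker_pen, tip_box from where it was at the start of the episode below 0.025 m); the robot touches nothing.
It fails at once if the flag that was already right was turned (value of joint flag_c below 2.8 rad).
It fails at once if a flask was lifted or shifted more than 15 mm (distance of any of flask_1, flask_2 from where it was at the start of the episode above 0.015 m).
It fails at once if a bystander was moved more than 25 mm (distance of any of vial_1, vial_2, media_bottle, beaker, well_plate, marker_pen, tip_box from where it was at the start of the episode above 0.025 m).
It fails at once if a flag was pinched or forced (more than 35 N from the fingers) (contact force between the fingers and flag_a above 35 N or contact force between the fingers and flag_b above 35 N or contact force between the fingers and flag_c above 35 N).
It also fails if it takes over 54 s, if anything falls off the work surface, if the arm or the gripper's body presses on something with over 40 N, if the wrist force passes 120 N, or if a joint passes its speed limit or range.

ROBOT

A 6-joint arm with a two-finger parallel gripper is mounted at the origin on the work surface. World frame = base frame: x ahead of the robot, y to its left, z up, the work surface at z = 0. Lengths are in m, angles in rad, forces in N, time in s.
With the tool pointing down it reaches from about 0.4 to 0.825 m from the base axis. Payload 7 kg.
Tool frame: the origin (TCP) lies at the centre of the arm's flange, where the gripper is bolted on; the fingertips stand 173 mm ahead of it and the grasp point (between the pads) lies 155 mm ahead of it (finger_overhang is the distance from the TCP to the fingertips, in m); z points along the fingers, y is the direction in which the jaws open and shut (so a half turn about z gives the same grasp; the last joint's range is limited). The gripper opens to 85 mm and grips with 20 to 120 N. Pads are 22 mm wide; open, the fingers measure 114 mm over their backs; the gripper's body (76 mm by 85 mm) begins 54 mm behind the grasp point. The pads swing forward as they close: fully open they stand 13 mm farther back than shut.
Start: joints at [1.595, 0.359, 0.012, 0, -1.224, -0.288], TCP at [0.176, 0.652, 0.405] pointing down, gripper open.
Joint ranges: [-3.07, 3.07], [-1.43, 2.12], [-1.02, 1.25], [-3.03, 1.67], [-3.05, -0], [-3.03, 3.03]. Speed limits (rad/s): [2.39, 2.39, 3.01, 3.14, 3.14, 3.14].

INTERFACE

Orientations are given as a unit quaternion [w, x, y, z].
In Python, from plant import * gives the robot as it stands.
- The arm moves only by the tool send_rows, never from a script. Its argument "deltas" is a list that holds one entry, the list of rows, each a list of 6 numbers: the shift along the tool's x, y, z in m, then the turn, a rotation vector about the tool's x, y, z in degrees. In form: [[[dx, dy, dz, rx, ry, rz], ...]]. A call has 1 to 5 rows; each row is the pose to reach, as a shift and turn from the pose commanded when the call began, along the tool's axes at that moment; what a row does not reach only later rows make up. A row lasts 1/12 s, in which the tool goes at most 41.7 mm and 7.16 degrees, less where a joint would pass 70% of its speed; a pose out of reach is approached as far as the arm can. A call with a gripper value outside its range is refused whole. "gripper" is the closure, from 0 (fully open) to 1 (shut), set as the call begins (left out, the last holds). The fingers move at their own pace and stop on an object; "newtons" is the grip in N (left out, the last holds). Time passes only in rows, so rows that repeat a pose let the fingers close. It gives the time, the measured TCP pose, the force and the opening at its end, in the units of the state.
- get_state(): the state, without advancing time (a new reading comes with each control period).
- snapshot(name): name is "side" or "top" or "wrist"; returns the picture (400x640x3 uint8, red, green, blue); there is no depth.
- get_calibration(name): a dict with "vfov" (degrees; the focal length in pixels is half the picture's height over the tangent of half this angle, whatever the lens; pixels are square), "cx", "cy" (the principal point, pixels), "R" (3x3) and "t" (3): a world point X has camera coordinates R X + t; the wrist camera has in their place "tool_from_camera" (4x4, takes a point from camera to tool coordinates, whose origin is the TCP and whose axes are the flange's). Camera axes: x right, y down, z forward; pixel columns grow to the right and rows downward; lengths in m; the calibration is good to about 2 mm. The wrist camera is an equidistant fisheye: a pixel r from the principal point sees the ray r / f radians off the axis. A picture is of the moment at which its call begins: read the wrist's pose just before it. get_calibration takes no time and is no camera call.
- job_done(): hands the job in, once; it reports no verdict.
Trained networks look in the newest picture that a camera, given by its name, has taken for a name from the list of things; names that differ only in an ending like _2 or _b are one class to them, and where a whole thing is asked for, a point or a joint stands for the part that bears it (a point fixed in the world has none). Each returns a list of dicts, best first, with "conf" (0 to 1); they miss things now and then, are a little off and sometimes report something else, mostly with a low value. They report only what shows in the picture. A call takes as long as a camera call.
- look_for(camera, label): "centre" ([x, y, z] in m, in world coordinates, good to about 4 mm: the middle of the surface that is visible of it).
The state is a dict: "t": time; "qpos": joint angles; "qvel": joint speeds; "joint_efforts": joint torques, N m; "ee_pos": TCP position; "eef_rot": TCP orientation; "ft_force": force on the tool from outside, world axes, zero at the start; "moment": the same for the moment, N m; "opening": finger opening in m.
Only numpy, scipy, OpenCV 4.12 (cv2) and the standard library are available. Lean on these libraries where they do the work, as an engineer would, in place of code of your own. Each camera call takes 0.05 s, during which the arm holds its last target. There are 200 camera calls.

## Working session

There is one attempt and no reset: what is moved stays moved. The work goes in short steps, Python scripts to look and compute and a tool call to move; the robot and the scene stay as the last step left them, time stands still between calls to the robot, and variables do not carry over. Pictures are saved under pics/ and viewed, about 8 in all and at most 12, crops included, and the job is handed in when it is done.

Besides the shell and the picture viewer there is one more tool, called after ">>>" in YAML: its name, and indented under it one key for each argument. send_rows: Moves the arm, as the interface text tells. Its arguments: {"type":"object","properties":{"deltas":{"type":"array"},"gripper":{"type":"number"},"newtons":{"type":"number"}},"required":["deltas"]}

```bash
mkdir -p pics; ls; python3 - <<'E'
from plant import *
import cv2,numpy as np
s=get_state();print(s)
for n in("top","side"):
    im=snapshot(n);cv2.imwrite(f"pics/{n}0.png",im[:,:,::-1])
    c=get_calibration(n);print(n,c)
    for l in("station_a","flag_a","flask_1","vial_1","marker_pen","media_bottle","beaker","tip_box","well_plate"):
        print(l,[(np.round(d["centre"],3).tolist(),round(d["conf"],2)) for d in look_for(n,l)])
E
```

```text
pics
{'t': 0.0, 'qpos': array([ 1.59510454e+00,  3.59361203e-01,  1.10368803e-02, -3.50365062e-04,
       -1.22414556e+00, -2.88116239e-01]), 'qvel': array([-0.00090676,  0.0006005 ,  0.0025544 , -0.00191429,  0.0017306 ,
       -0.00115204]), 'joint_efforts': array([ 2.33674609e-04, -5.83327675e+01,  2.93409294e+01,  6.93625823e+00,
       -6.01790263e-03, -1.78559520e-05]), 'ee_pos': array([0.17595233, 0.65143907, 0.40377047]), 'eef_rot': array([ 8.52215170e-04,  9.91305063e-01, -1.31580941e-01, -3.25224359e-05]), 'ft_force': array([-0.09124737, -0.18685105,  0.53826895]), 'moment': array([-0.09207562, -0.04259459,  0.04245198]), 'opening': 0.08570479332225561}
top {'vfov': 47.7138637923036, 'cx': 330.5597228142688, 'cy': 201.0969365666999, 'R': array([[-0.02336759, -0.99960557, -0.01557745],
       [-0.98906825,  0.02538489, -0.14525703],
       [ 0.14559517,  0.01201285, -0.98927132]]), 't': array([0.01429524, 0.58256335, 1.20330013])}
station_a [([0.633, -0.214, 0.003], 0.98), ([0.534, 0.006, 0.008], 0.58), ([0.6, 0.189, 0.007], 0.58)]
flag_a [([0.546, 0.193, 0.063], 0.8), ([0.5
[... 888 characters left out ...]
), ([0.502, 0.036, 0.006], 0.9), ([0.611, -0.214, 0.006], 0.71)]
flag_a [([0.546, 0.191, 0.063], 0.92), ([0.559, -0.224, 0.068], 0.63), ([0.473, 0.02, 0.062], 0.62), ([0.675, -0.349, 0.061], 0.22)]
flask_1 [([0.67, 0.217, 0.034], 0.69), ([0.597, 0.043, 0.029], 0.66)]
vial_1 [([0.68, -0.098, 0.031], 0.7), ([0.686, 0.116, 0.029], 0.7)]
marker_pen [([0.475, 0.108, 0.014], 0.71), ([0.58, 0.217, 0.003], 0.21)]
media_bottle [([0.636, 0.415, 0.076], 0.79), ([0.503, 0.04, 0.006], 0.61), ([0.601, 0.042, 0.031], 0.19)]
beaker [([0.674, -0.351, 0.058], 0.57), ([0.501, 0.034, 0.004], 0.47)]
tip_box [([0.487, 0.425, 0.062], 0.69)]
well_plate [([0.506, 0.034, 0.005], 0.71), ([0.492, -0.378, 0.014], 0.58)]
```

View pics/top0.png

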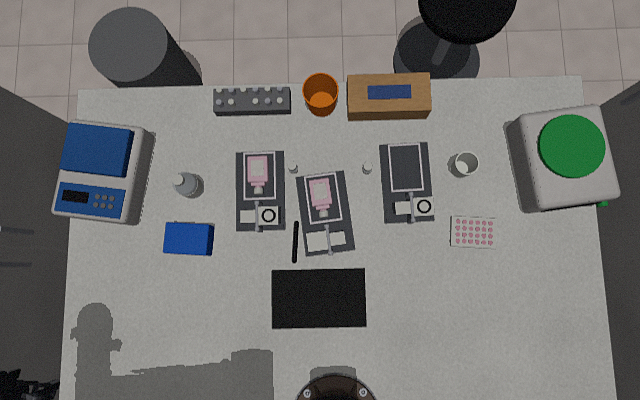

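View pics/side0.png

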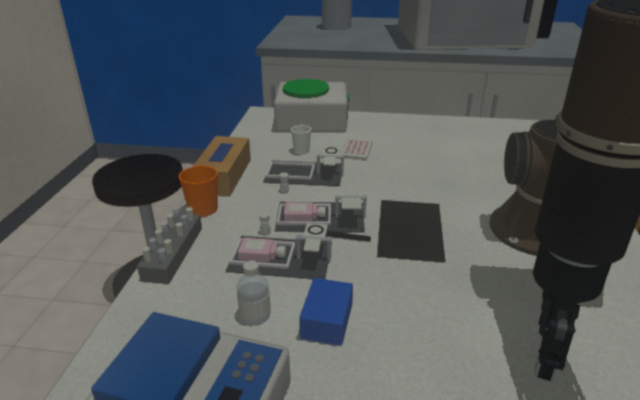

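The top view shows three stations. The left one (pixel 262,215) has a flask and a ring, so it is right. The middle one (325,240) has a flask but a plain face, so it is wrong. The right one (413,207) is empty but shows a ring, so it is wrong. Next I'll zoom in to locate the pivots.

```bash
python3 - <<'E'
import cv2,numpy as np
im=cv2.imread("pics/top0.png")
a=cv2.resize(im[160:265,290:365],None,fx=5,fy=5,interpolation=cv2.INTER_CUBIC)
b=cv2.resize(im[130:235,370:445],None,fx=5,fy=5,interpolation=cv2.INTER_CUBIC)
cv2.imwrite("pics/crop.png",np.hstack([a,b]))
E
```

```text
(no output)
```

View pics/crop.png

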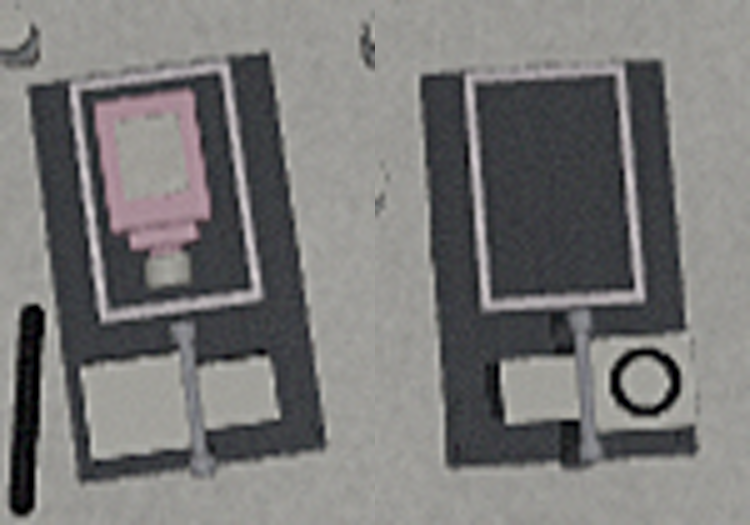

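```bash
cat > h.py <<'E'
from plant import *
import numpy as np, cv2
from scipy.optimize import least_squares
from scipy.spatial.transform import Rotation as Ro
def proj(X):
    c=get_calibration("top");p=np.asarray(X)@c["R"].T+c["t"];f=200/np.tan(np.radians(c["vfov"]/2))
    return p[:,:2]/p[:,2:]*f+[c["cx"],c["cy"]]
E
python3 - <<'E'
from h import *
def fit(px,o,s,g):
    px=(np.array(px,float)+.5)/5-.5+o
    def mod(p):
        L=[(p[3]+a*.115,b*.07,.006) for a,b in((1,1),(1,-1),(-1,-1),(-1,1))]
        L+=[(.036,0,.069),(-.036,0,.069)]
        L+=[(.025,s*.058,.0645),(-.025,s*.058,.0645),(.017,-s*.045,.0645),(-.017,-s*.045,.0645)]
        L=np.array(L);c,n=np.cos(p[2]),np.sin(p[2])
        W=L.copy();W[:,0]=p[0]+c*L[:,0]-n*L[:,1];W[:,1]=p[1]+n*L[:,0]+c*L[:,1]
        return proj(W)
    r=least_squares(lambda p:(mod(p)-px).ravel(),[*g,0,.08])
    print(np.round(r.x,4),np.round((mod(r.x)-px),1).tolist())
fit([(28,85),(270,53),(327,450),(80,480),(182,325),(203,468),(80,365),(92,460),(272,350),(280,420)],[290,160],1,[.49,.01])
fit([(45,73),(288,60),(322,455),(73,467),(204,318),(215,458),(316,333),(320,430),(124,358),(128,423)],[370,130],-1,[.55,-.2])
E
```

```text
[0.4773 0.0086 0.1125 0.0793] [[0.0, -0.3], [0.1, -0.6], [0.2, -0.0], [-0.1, 0.8], [0.3, 0.9], [-0.2, -0.9], [-0.1, 0.1], [-0.1, -0.3], [-0.1, 0.8], [0.1, -0.6]]
[ 0.5577 -0.2177  0.0271  0.0804] [[0.1, -0.2], [0.1, -0.2], [-0.0, 0.1], [-0.1, 0.3], [0.3, 0.4], [0.1, -1.0], [-0.6, 0.6], [0.2, -0.4], [-0.1, 0.5], [-0.0, -0.0]]
```

```bash
cat >> h.py <<'E'
ST={'m':(.4773,.0086,.1125),'r':(.5577,-.2177,.0271)}
def goto(st,ly,tz,lx=0):
    """tool-axis deltas to put shut fingertips at station-local (lx,ly), height tz, tool x along station -y"""
    s=get_state();x,y,a=ST[st]
    p=np.array([x+np.cos(a)*lx-np.sin(a)*ly,y+np.sin(a)*lx+np.cos(a)*ly,tz+.173])
    q=s["eef_rot"];R=Ro.from_quat([q[1],q[2],q[3],q[0]])
    X=np.array([np.sin(a),-np.cos(a),0]);Z=np.array([0,0,-1.]);T=Ro.from_matrix(np.c_[X,np.cross(Z,X),Z])
    print(st,ly,tz,np.round(np.r_[R.inv().apply(p-s["ee_pos"]),(R.inv()*T).as_rotvec(degrees=True)],4).tolist(),'t',round(s["t"],2),'F',np.round(s["ft_force"],1),'tip',np.round(s["ee_pos"]-[0,0,.173],4))
E
python3 -c "
from h import *
goto('m',-.033,.23)"
```

```text
m -0.033 0.23 [0.4707, 0.5729, 0.0017, 0.0006, 0.0022, 68.4393] t 1.0 F [-0.7 -0.  -0.5] tip [0.176  0.6516 0.2317]
```

>>> send_rows:
  deltas:
    - [[0.471, 0.573, 0, 0, 0, 68.4], [0.471, 0.573, 0, 0, 0, 68.4], [0.471, 0.573, 0, 0, 0, 68.4], [0.471, 0.573, 0, 0, 0, 68.4], [0.471, 0.573, 0, 0, 0, 68.4]]
  gripper: 1
  newtons: 20

```text
t: 1.42
ee_pos: [0.2622, 0.4599, 0.4047]
eef_rot: [-0.0, 0.902, -0.433, 0.0]
ft_force: [0.9, 0.3, 0.8]
opening: 0.0257
```

```bash
python3 -c "
from h import *
goto('m',-.033,.23)"
```

```text
m -0.033 0.23 [0.5145, 0.1323, 0.0016, -0.0084, 0.0048, 32.3005] t 1.42 F [0.9 0.3 0.8] tip [0.2622 0.4599 0.2317]
```

>>> send_rows:
  deltas:
    - [[0.514, 0.132, 0, 0, 0, 32], [0.514, 0.132, 0, 0, 0, 32], [0.514, 0.132, 0, 0, 0, 32], [0.514, 0.132, 0, 0, 0, 32], [0.514, 0.132, 0, 0, 0, 32]]

```text
t: 1.83
ee_pos: [0.3489, 0.2704, 0.4051]
eef_rot: [-0.001, 0.747, -0.665, -0.0]
ft_force: [1.3, 0.4, 0.5]
opening: 0.0001
```

```bash
python3 -c "
from h import *
goto('m',-.033,.23)"
```

```text
m -0.033 0.23 [0.308, -0.0967, 0.0019, -0.0415, 0.0548, 0.2652] t 1.83 F [1.3 0.4 0.5] tip [0.3489 0.2704 0.2321]
```

>>> send_rows:
  deltas:
    - [[0.308, -0.097, 0, 0, 0, 0], [0.308, -0.097, 0, 0, 0, 0], [0.308, -0.097, 0, 0, 0, 0], [0.308, -0.097, 0, 0, 0, 0], [0.308, -0.097, 0, 0, 0, 0]]

```text
t: 2.25
ee_pos: [0.4355, 0.0809, 0.4053]
eef_rot: [-0.001, 0.75, -0.662, 0.0]
ft_force: [0.5, 0.8, 0.2]
opening: 0.0001
```

```bash
python3 -c "
from h import *
goto('m',-.033,.1)"
```

```text
m -0.033 0.1 [0.11, -0.032, 0.1323, -0.0843, 0.0434, 0.6608] t 2.25 F [0.5 0.8 0.2] tip [0.4355 0.0809 0.2323]
```

>>> send_rows:
  deltas:
    - [[0.11, -0.032, 0.05, 0, 0, 0.6], [0.11, -0.032, 0.05, 0, 0, 0.6], [0.11, -0.032, 0.05, 0, 0, 0.6], [0.11, -0.032, 0.09, 0, 0, 0.6], [0.11, -0.032, 0.132, 0, 0, 0.6]]

```text
t: 2.67
ee_pos: [0.4817, -0.0245, 0.2732]
eef_rot: [-0.002, 0.744, -0.668, 0.001]
ft_force: [0.8, 1.0, -1.8]
opening: 0.0002
```

>>> send_rows:
  deltas:
    - [[0, 0, 0, 0, 0, 0], [0, 0, 0, 0, 0, 0]]

```text
t: 2.83
ee_pos: [0.4802, -0.0227, 0.2722]
eef_rot: [0.002, 0.746, -0.666, -0.001]
ft_force: [-0.2, 0.9, 1.1]
opening: -0.0001
```

```bash
python3 -c "
from h import *
goto('m',-.033,.066)
s=get_state();im=snapshot('wrist');cv2.imwrite('pics/w1.png',im[:,:,::-1])
print(get_calibration('wrist'))
for n in('wrist','top','side'):
    if n!='wrist': snapshot(n)
    print(n,[(np.round(d['centre'],3).tolist(),round(d['conf'],2)) for d in look_for(n,'flag_a')])
"
```

```text
m -0.033 0.066 [0.0015, -0.0008, 0.0332, 0.2714, -0.0871, 0.0205] t 2.83 F [-0.2  0.9  1.1] tip [ 0.4802 -0.0227  0.0992]
{'vfov': 65.70646984690485, 'cx': 322.77051780319255, 'cy': 195.91797889333637, 'tool_from_camera': array([[-7.78484108e-04, -9.59297098e-01, -2.82397719e-01,
         7.13650551e-02],
       [ 9.99999133e-01, -4.46864771e-04, -1.23870461e-03,
         2.59567092e-04],
       [ 1.06209214e-03, -2.82398438e-01,  9.59296614e-01,
         3.02602098e-02],
       [ 0.00000000e+00,  0.00000000e+00,  0.00000000e+00,
         1.00000000e+00]])}
wrist [([0.48, -0.026, 0.063], 0.88)]
top [([0.544, 0.192, 0.063], 0.81), ([0.56, -0.23, 0.064], 0.75)]
side [([0.547, 0.191, 0.064], 0.74), ([0.475, 0.02, 0.065], 0.54), ([0.506, 0.034, 0.006], 0.52), ([0.564, -0.215, 0.064], 0.45)]
```

View pics/w1.png

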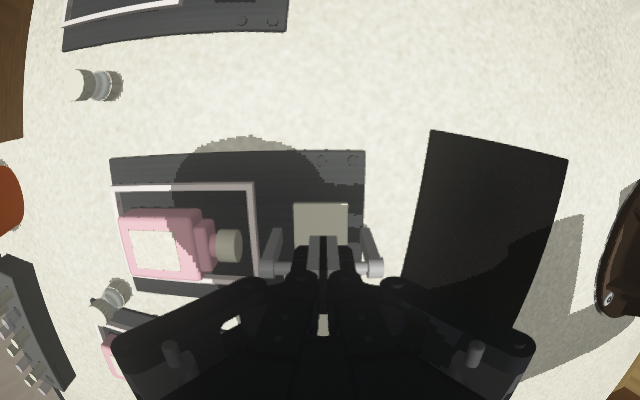

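The wrist view shows the tail plate (columns 295–347, rows 203–240) centred under the shut fingers (column 322) and midway between the posts. I'll press the tail next.

>>> send_rows:
  deltas:
    - [[0.0015, 0, 0.015, 0, 0, 0], [0.0015, 0, 0.025, 0, 0, 0], [0.0015, 0, 0.03, 0, 0, 0], [0.0015, 0, 0.035, 0, 0, 0], [0.0015, 0, 0.04, 0, 0, 0]]

```text
t: 3.55
ee_pos: [0.4811, -0.0235, 0.2336]
eef_rot: [-0.001, 0.746, -0.666, 0.0]
ft_force: [-1.4, 0.9, 1.5]
opening: -0.0002
```

>>> send_rows:
  deltas:
    - [[0, 0, 0.005, 0, 0, 0], [0, 0, 0.01, 0, 0, 0], [0, 0, 0.015, 0, 0, 0], [0, 0, 0.019, 0, 0, 0], [0, 0, 0.022, 0, 0, 0]]

```text
t: 3.97
ee_pos: [0.4807, -0.0238, 0.2105]
eef_rot: [0.0, 0.746, -0.666, -0.0]
ft_force: [0.7, -0.1, 1.0]
opening: -0.0001
```

```bash
python3 -c "
from h import *
goto('m',-.033,.022)
im=snapshot('wrist');im2=snapshot('side')
cv2.imwrite('pics/w2.png',np.vstack([im[100:300,150:500],cv2.resize(im2[180:250,240:380],(350,175),interpolation=cv2.INTER_CUBIC)])[:,:,::-1])
"
```

```text
m -0.033 0.022 [0.0004, -0.0002, 0.0155, 0.0252, -0.0076, 0.0248] t 3.97 F [ 0.7 -0.1  1. ] tip [ 0.4807 -0.0238  0.0375]
```

View pics/w2.png

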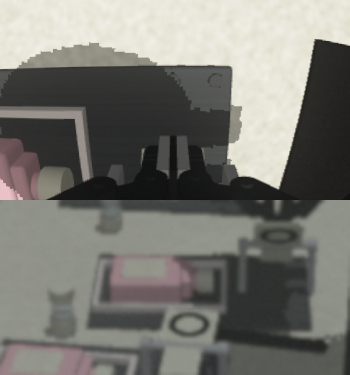

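The tail has gone down and the paddle is up, with its ring underside visible at (278,240) in the side crop. I'll go a little deeper.

>>> send_rows:
  deltas:
    - [[0, 0, 0.004, 0, 0, 0], [0, 0, 0.008, 0, 0, 0], [0, 0, 0.012, 0, 0, 0], [0, 0, 0.015, 0, 0, 0], [0, 0, 0.015, 0, 0, 0]]

```text
t: 4.48
ee_pos: [0.4805, -0.0238, 0.1953]
eef_rot: [0.0, 0.746, -0.666, -0.0]
ft_force: [-0.3, 0.3, 0.3]
opening: -0.0003
```

>>> send_rows:
  deltas:
    - [[-0.001, 0, 0, 0, 0, 0], [-0.002, 0, 0, 0, 0, 0], [-0.003, 0, 0, 0, 0, 0], [-0.004, 0, 0, 0, 0, 0], [-0.004, 0, 0, 0, 0, 0]]

```text
t: 4.9
ee_pos: [0.4803, -0.0196, 0.1961]
eef_rot: [-0.0, 0.746, -0.666, 0.0]
ft_force: [-1.5, -0.9, -0.2]
opening: -0.0
```

>>> send_rows:
  deltas:
    - [[0.002, 0, -0.02, 0, 0, 0], [0.004, 0, -0.05, 0, 0, 0], [0.004, 0, -0.09, 0, 0, 0], [0.004, 0, -0.13, 0, 0, 0], [0.004, 0, -0.17, 0, 0, 0]]

```text
t: 5.32
ee_pos: [0.4803, -0.0239, 0.3681]
eef_rot: [-0.0, 0.746, -0.666, -0.0]
ft_force: [1.6, 0.4, -0.2]
opening: -0.0001
```

```bash
python3 -c "
from h import *
goto('m',.075,.2)
im2=snapshot('side')
cv2.imwrite('pics/s3.png',cv2.resize(im2[170:280,220:400],None,fx=4,fy=4,interpolation=cv2.INTER_CUBIC)[:,:,::-1])
"
```

```text
m 0.075 0.2 [-0.1076, -0.0007, -0.0049, -0.0017, 0.0065, 0.0352] t 5.32 F [ 1.6  0.4 -0.2] tip [ 0.4803 -0.0239  0.1951]
```

View pics/s3.png

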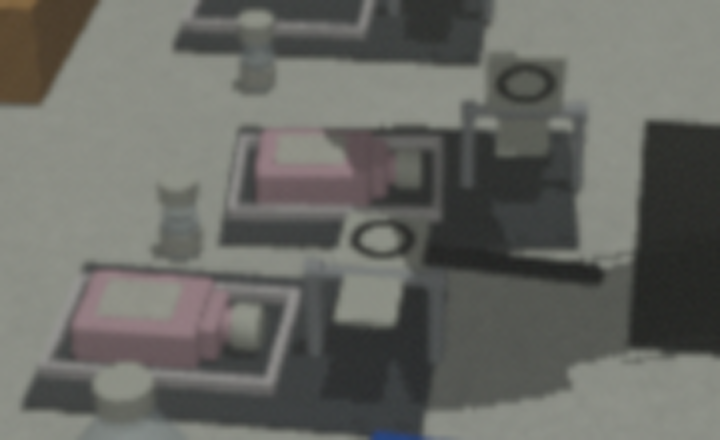

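The middle flag stands raised at about 60°, with its ring face seen at side crop (525,82). Next I go to its left and sweep right.

>>> send_rows:
  deltas:
    - [[-0.04, 0, 0, 0, 0, 0], [-0.08, 0, 0, 0, 0, 0], [-0.108, 0, 0.02, 0, 0, 0], [-0.108, 0, 0.06, 0, 0, 0], [-0.108, 0, 0.1, 0, 0, 0]]

```text
t: 5.78
ee_pos: [0.4689, 0.0855, 0.2666]
eef_rot: [-0.003, 0.747, -0.665, 0.001]
ft_force: [0.8, 0.6, -0.9]
opening: -0.0005
```

>>> send_rows:
  deltas:
    - [[0, 0, 0.006, 0, 0, 0], [0, 0, 0.007, 0, 0, 0], [0, 0, 0.007, 0, 0, 0]]

```text
t: 6.03
ee_pos: [0.4693, 0.0837, 0.26]
eef_rot: [0.0, 0.746, -0.666, 0.0]
ft_force: [0.4, -0.9, 1.0]
opening: -0.0002
```

```bash
python3 -c "
from h import *
goto('m',.045,.088);goto('m',-.04,.088)"
```

```text
m 0.045 0.088 [0.0305, 0.0005, -0.001, -0.0134, -0.0314, 0.0485] t 6.03 F [ 0.4 -0.9  1. ] tip [0.4693 0.0837 0.087 ]
m -0.04 0.088 [0.1155, 0.0005, -0.0009, -0.0134, -0.0314, 0.0485] t 6.03 F [ 0.4 -0.9  1. ] tip [0.4693 0.0837 0.087 ]
```

>>> send_rows:
  deltas:
    - [[0.012, 0, 0, 0, 0, 0], [0.024, 0, 0, 0, 0, 0], [0.032, 0, 0, 0, 0, 0], [0.04, 0, 0, 0, 0, 0], [0.048, 0, 0, 0, 0, 0]]

```text
t: 6.45
ee_pos: [0.4743, 0.0347, 0.2599]
eef_rot: [-0.001, 0.746, -0.666, 0.0]
ft_force: [-0.9, -0.4, 0.7]
opening: -0.0004
```

>>> send_rows:
  deltas:
    - [[0.007, 0, 0, 0, 0, 0], [0.014, 0, 0, 0, 0, 0], [0.021, 0, 0, 0, 0, 0], [0.028, 0, 0, 0, 0, 0], [0.035, 0, 0, 0, 0, 0]]

```text
t: 6.87
ee_pos: [0.478, 0.0005, 0.2589]
eef_rot: [0.0, 0.746, -0.666, -0.0]
ft_force: [0.3, 1.6, 0.3]
opening: -0.0003
```

>>> send_rows:
  deltas:
    - [[0.008, 0, 0, 0, 0, 0], [0.016, 0, 0, 0, 0, 0], [0.024, 0, 0, 0, 0, 0], [0.032, 0, 0, 0, 0, 0], [0.035, 0, 0, 0, 0, 0]]

```text
t: 7.28
ee_pos: [0.4819, -0.0348, 0.259]
eef_rot: [0.0, 0.746, -0.666, -0.0]
ft_force: [-0.4, 0.5, -0.1]
opening: 0.0
```

```bash
python3 -c "
from h import *
goto('m',-.04,.088);goto('m',-.04,.068)"
```

```text
m -0.04 0.088 [-0.0036, -0.0003, -0.002, 0.0165, -0.0091, -0.005] t 7.28 F [-0.4  0.5 -0.1] tip [ 0.4819 -0.0348  0.086 ]
m -0.04 0.068 [-0.0036, -0.0003, 0.018, 0.0165, -0.0091, -0.005] t 7.28 F [-0.4  0.5 -0.1] tip [ 0.4819 -0.0348  0.086 ]
```

>>> send_rows:
  deltas:
    - [[0, 0, 0.004, 0, 0, 0], [0, 0, 0.008, 0, 0, 0], [0, 0, 0.012, 0, 0, 0], [0, 0, 0.015, 0, 0, 0], [0, 0, 0.017, 0, 0, 0]]

```text
t: 7.7
ee_pos: [0.4818, -0.0335, 0.2414]
eef_rot: [0.0, 0.746, -0.666, -0.0]
ft_force: [0.3, -0.2, 1.1]
opening: 0.0
```

>>> send_rows:
  deltas:
    - [[0, 0, 0.001, 0, 0, 0], [0, 0, 0.001, 0, 0, 0], [0, 0, 0.002, 0, 0, 0], [0, 0, 0.002, 0, 0, 0], [0, 0, 0.002, 0, 0, 0]]

```text
t: 8.12
ee_pos: [0.4819, -0.0336, 0.2401]
eef_rot: [-0.0, 0.746, -0.666, 0.0]
ft_force: [0.2, -0.0, 0.8]
opening: -0.0001
```

>>> send_rows:
  deltas:
    - [[0, 0, -0.04, 0, 0, 0], [0, 0, -0.08, 0, 0, 0], [0, 0, -0.12, 0, 0, 0], [0, 0, -0.12, 0, 0, 0]]

```text
t: 8.45
ee_pos: [0.484, -0.0335, 0.368]
eef_rot: [-0.005, 0.746, -0.665, 0.004]
ft_force: [1.9, 0.5, -0.2]
opening: 0.0001
```

```bash
python3 -c "
from h import *
goto('r',.033,.15)
"
```

```text
r 0.033 0.15 [0.1586, -0.0545, 0.0456, -0.6926, 0.0384, 5.0104] t 8.45 F [ 1.9  0.5 -0.2] tip [ 0.484  -0.0335  0.195 ]
```

Now the right station: tail press at local y=+0.033.

>>> send_rows:
  deltas:
    - [[0.159, -0.0545, 0.02, 0, 0, 5], [0.159, -0.0545, 0.02, 0, 0, 5], [0.159, -0.0545, 0.02, 0, 0, 5], [0.159, -0.0545, 0.02, 0, 0, 5], [0.159, -0.0545, 0.045, 0, 0, 5]]

```text
t: 8.87
ee_pos: [0.5575, -0.1905, 0.3177]
eef_rot: [-0.002, 0.716, -0.699, 0.003]
ft_force: [2.0, 1.4, 0.5]
opening: 0.0001
```

>>> send_rows:
  deltas:
    - [[0, 0, 0, 0, 0, 0], [0, 0, 0, 0, 0, 0]]

```text
t: 9.03
ee_pos: [0.5534, -0.1861, 0.3137]
eef_rot: [0.001, 0.716, -0.699, -0.001]
ft_force: [0.5, 0.6, 0.4]
opening: -0.0001
```

```bash
python3 -c "
from h import *
goto('r',.033,.1)
im=snapshot('wrist');im2=snapshot('side')
print([(np.round(d['centre'],3).tolist(),round(d['conf'],2)) for n in ('wrist','side') for d in look_for(n,'flag_b')])
cv2.imwrite('pics/w4.png',np.hstack([im,cv2.resize(im2[130:280,220:400],(480,400),interpolation=cv2.INTER_CUBIC)])[:,:,::-1][:,320:])
"
```

```text
r 0.033 0.1 [-0.0013, -0.0035, 0.0407, 0.2013, 0.0133, -0.1701] t 9.03 F [0.5 0.6 0.4] tip [ 0.5534 -0.1861  0.1407]
[([0.492, -0.344, 0.014], 0.71), ([0.558, -0.235, 0.067], 0.57), ([0.476, -0.003, 0.063], 0.88), ([0.546, 0.195, 0.065], 0.65), ([0.56, -0.221, 0.064], 0.53)]
```

View pics/w4.png

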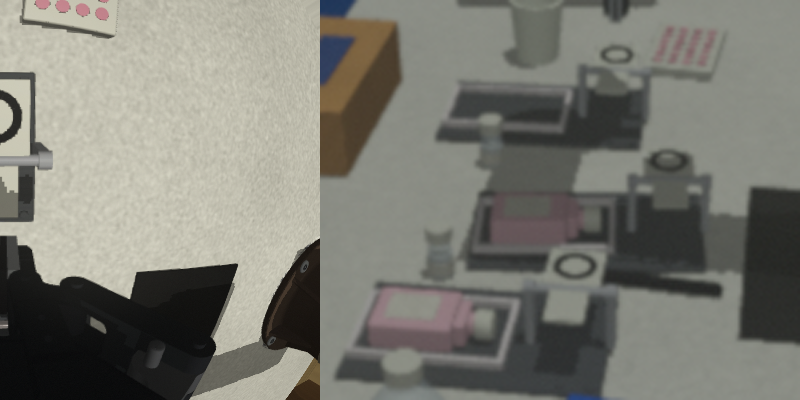

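The middle flag now lies ring-up like its neighbour, at side crop (668,160). I'll press the right station's tail.

>>> send_rows:
  deltas:
    - [[-0.001, -0.003, 0.02, 0, 0, 0], [-0.001, -0.003, 0.04, 0, 0, 0], [-0.001, -0.003, 0.06, 0, 0, 0], [-0.001, -0.003, 0.07, 0, 0, 0], [-0.001, -0.003, 0.075, 0, 0, 0]]

```text
t: 9.65
ee_pos: [0.5567, -0.1837, 0.2395]
eef_rot: [0.0, 0.717, -0.698, -0.0]
ft_force: [-0.3, 1.2, 0.6]
opening: -0.0001
```

>>> send_rows:
  deltas:
    - [[0, 0, 0.005, 0, 0, 0], [0, 0, 0.01, 0, 0, 0], [0, 0, 0.015, 0, 0, 0], [0, 0, 0.02, 0, 0, 0], [0, 0, 0.025, 0, 0, 0]]

```text
t: 10.07
ee_pos: [0.5574, -0.1845, 0.2153]
eef_rot: [-0.0, 0.716, -0.698, 0.001]
ft_force: [-0.1, -0.5, 1.9]
opening: 0.0001
```

```bash
python3 -c "
from h import *
goto('r',.033,.022)"
```

```text
r 0.033 0.022 [0.0002, 0.0006, 0.0203, -0.0872, -0.0081, -0.07] t 10.07 F [-0.1 -0.5  1.9] tip [ 0.5574 -0.1845  0.0423]
```

>>> send_rows:
  deltas:
    - [[0, 0, 0.005, 0, 0, 0], [0, 0, 0.01, 0, 0, 0], [0, 0, 0.015, 0, 0, 0], [0, 0, 0.02, 0, 0, 0], [0, 0, 0.02, 0, 0, 0]]

```text
t: 10.48
ee_pos: [0.5564, -0.1844, 0.1937]
eef_rot: [0.001, 0.716, -0.698, -0.001]
ft_force: [-0.6, -0.2, 0.5]
opening: 0.0003
```

>>> send_rows:
  deltas:
    - [[0.001, 0, 0, 0, 0, 0], [0.002, 0, 0, 0, 0, 0], [0.003, 0, 0, 0, 0, 0], [0.004, 0, 0, 0, 0, 0], [0.004, 0, 0, 0, 0, 0]]

```text
t: 10.9
ee_pos: [0.5572, -0.1887, 0.1953]
eef_rot: [-0.0, 0.716, -0.698, 0.0]
ft_force: [0.3, 0.8, -0.2]
opening: -0.0001
```

>>> send_rows:
  deltas:
    - [[-0.002, 0, -0.02, 0, 0, 0], [-0.004, 0, -0.05, 0, 0, 0], [-0.004, 0, -0.09, 0, 0, 0], [-0.004, 0, -0.13, 0, 0, 0], [-0.004, 0, -0.17, 0, 0, 0]]

```text
t: 11.32
ee_pos: [0.5566, -0.1846, 0.3672]
eef_rot: [0.0, 0.716, -0.698, 0.0]
ft_force: [1.8, 0.4, -0.9]
opening: -0.0002
```

```bash
python3 -c "
from h import *
goto('r',-.075,.088)
im=snapshot('wrist');im2=snapshot('side')
cv2.imwrite('pics/w5.png',np.hstack([im[:,:420],cv2.resize(im2[130:280,220:400],(380,400),interpolation=cv2.INTER_CUBIC)])[:,:,::-1])
"
```

```text
r -0.075 0.088 [0.1081, -0.0004, 0.1062, -0.003, -0.014, -0.0741] t 11.32 F [ 1.8  0.4 -0.9] tip [ 0.5566 -0.1846  0.1942]
```

View pics/w5.png

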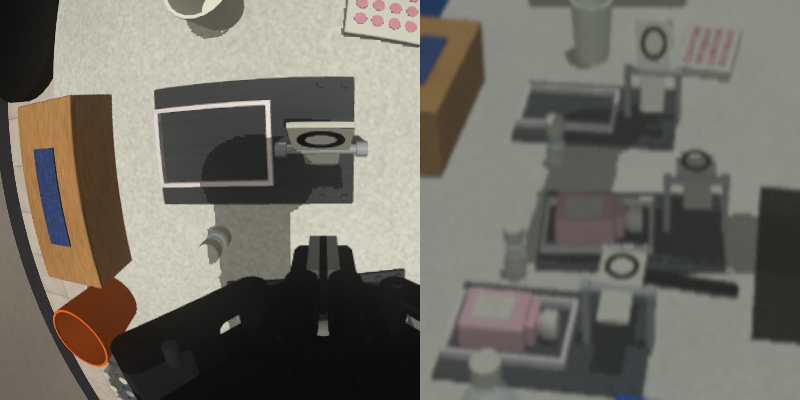

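The right flag stands raised, at wrist (320,140). Now I go over to its right side and sweep left.

>>> send_rows:
  deltas:
    - [[0.04, 0, 0, 0, 0, 0], [0.08, 0, 0, 0, 0, 0], [0.108, 0, 0.025, 0, 0, 0], [0.108, 0, 0.065, 0, 0, 0], [0.108, 0, 0.104, 0, 0, 0]]

```text
t: 11.83
ee_pos: [0.5596, -0.2944, 0.261]
eef_rot: [-0.001, 0.715, -0.699, 0.002]
ft_force: [0.4, -0.3, -1.6]
opening: -0.0004
```

>>> send_rows:
  deltas:
    - [[0, 0, 0.002, 0, 0, 0], [0, 0, 0.002, 0, 0, 0]]

```text
t: 12.0
ee_pos: [0.559, -0.2926, 0.2574]
eef_rot: [0.002, 0.716, -0.698, -0.002]
ft_force: [-0.3, 0.2, 0.9]
opening: -0.0002
```

>>> send_rows:
  deltas:
    - [[-0.012, 0, 0, 0, 0, 0], [-0.024, 0, 0, 0, 0, 0], [-0.032, 0, 0, 0, 0, 0], [-0.04, 0, 0, 0, 0, 0], [-0.048, 0, 0, 0, 0, 0]]

```text
t: 12.42
ee_pos: [0.559, -0.2432, 0.2608]
eef_rot: [-0.001, 0.717, -0.697, 0.001]
ft_force: [0.1, -1.0, 1.9]
opening: 0.0
```

```bash
python3 -c "
from h import *
goto('r',.04,.088)"
```

```text
r 0.04 0.088 [-0.0655, 0.0006, -0.0003, -0.153, -0.0379, -0.0059] t 12.42 F [ 0.1 -1.   1.9] tip [ 0.559  -0.2432  0.0878]
```

>>> send_rows:
  deltas:
    - [[-0.007, 0, 0, 0, 0, 0], [-0.014, 0, 0, 0, 0, 0], [-0.021, 0, 0, 0, 0, 0], [-0.028, 0, 0, 0, 0, 0], [-0.035, 0, 0, 0, 0, 0]]

```text
t: 12.83
ee_pos: [0.5575, -0.2089, 0.2589]
eef_rot: [0.0, 0.716, -0.698, -0.0]
ft_force: [-0.5, -1.1, 0.1]
opening: -0.0
```

>>> send_rows:
  deltas:
    - [[-0.008, 0, 0, 0, 0, 0], [-0.016, 0, 0, 0, 0, 0], [-0.024, 0, 0, 0, 0, 0], [-0.03, 0, 0, 0, 0, 0], [-0.03, 0, 0, 0, 0, 0]]

```text
t: 13.25
ee_pos: [0.5568, -0.1782, 0.259]
eef_rot: [-0.0, 0.716, -0.698, -0.0]
ft_force: [0.3, -0.4, 0.0]
opening: -0.0
```

```bash
python3 -c "
from h import *
goto('r',.04,.067)"
```

```text
r 0.04 0.067 [-0.0005, 0.0002, 0.019, 0.0024, 0.0157, -0.0274] t 13.25 F [ 0.3 -0.4  0. ] tip [ 0.5568 -0.1782  0.086 ]
```

>>> send_rows:
  deltas:
    - [[0, 0, 0.004, 0, 0, 0], [0, 0, 0.008, 0, 0, 0], [0, 0, 0.012, 0, 0, 0], [0, 0, 0.015, 0, 0, 0], [0, 0, 0.017, 0, 0, 0]]

```text
t: 13.67
ee_pos: [0.5567, -0.1797, 0.2412]
eef_rot: [0.0, 0.716, -0.698, -0.0]
ft_force: [-0.1, 0.2, 0.0]
opening: 0.0002
```

>>> send_rows:
  deltas:
    - [[0, 0, 0.001, 0, 0, 0], [0, 0, 0.002, 0, 0, 0], [0, 0, 0.002, 0, 0, 0], [0, 0, 0.002, 0, 0, 0]]

```text
t: 14.0
ee_pos: [0.5568, -0.1795, 0.24]
eef_rot: [0.0, 0.716, -0.698, -0.0]
ft_force: [0.2, -0.3, 0.2]
opening: 0.0002
```

>>> send_rows:
  deltas:
    - [[0, 0, -0.03, 0, 0, 0], [0, 0, -0.07, 0, 0, 0], [0, 0, -0.11, 0, 0, 0], [0, 0, -0.15, 0, 0, 0], [0, 0, -0.17, 0, 0, 0]]

```text
t: 14.42
ee_pos: [0.5573, -0.1798, 0.4159]
eef_rot: [-0.002, 0.716, -0.698, 0.003]
ft_force: [1.0, -0.7, 0.9]
opening: 0.0001
```

>>> send_rows:
  deltas:
    - [[0, 0.04, 0, 0, 0, 0], [0, 0.08, 0, 0, 0, 0], [0, 0.1, 0, 0, 0, 0], [0, 0.1, 0, 0, 0, 0], [0, 0.1, 0, 0, 0, 0]]

```text
t: 14.83
ee_pos: [0.4559, -0.1821, 0.4111]
eef_rot: [-0.001, 0.716, -0.698, 0.001]
ft_force: [0.1, 0.4, 0.1]
opening: -0.0
```

```bash
python3 -c "
from h import *
s=get_state();print(s['t'],s['ee_pos'],s['ft_force'])
im=snapshot('wrist');im2=snapshot('side');t=snapshot('top')
for n in('top','side','wrist'): print(n,[(np.round(d['centre'],3).tolist(),round(d['conf'],2)) for d in look_for(n,'flag_b')])
f=lambda i:cv2.resize(i,(400,300),interpolation=cv2.INTER_CUBIC)
cv2.imwrite('pics/f.png',np.vstack([np.hstack([f(im2[140:260,230:390]),f(im2[140:200,290:370])]),np.hstack([f(t[130:270,220:450]),f(im)])])[:,:,::-1])
"
```

```text
14.8333 [ 0.45587291 -0.18214501  0.41105846] [0.06032712 0.42733181 0.05504015]
top [([0.542, 0.202, 0.064], 0.66)]
side [([0.548, 0.193, 0.065], 0.76), ([0.554, -0.203, 0.066], 0.69), ([0.476, 0.001, 0.064], 0.56), ([0.5, 0.027, 0.008], 0.47)]
wrist [([0.556, -0.208, 0.067], 0.65), ([0.453, -0.003, 0.067], 0.61), ([0.496, -0.364, 0.013], 0.55), ([0.617, -0.223, 0.005], 0.38)]
```

View pics/f.png

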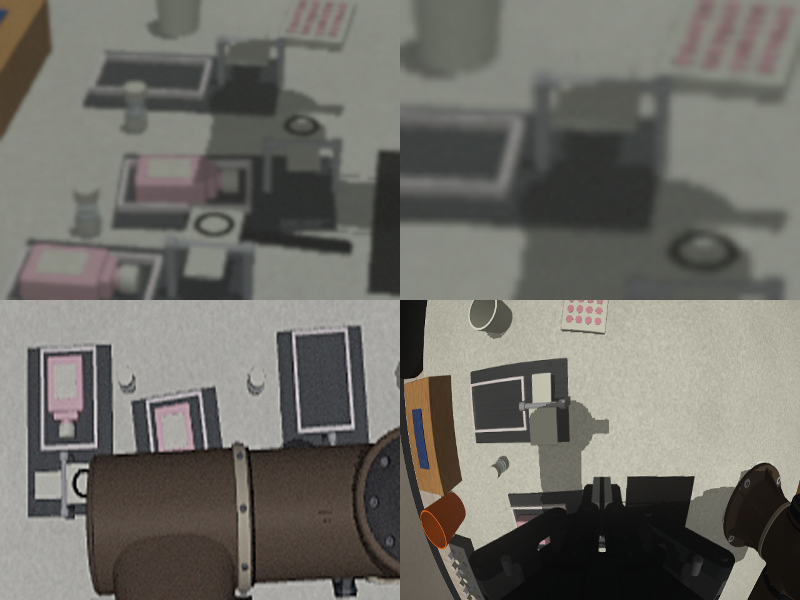

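The right flag lies plain-face left and the middle one ring-face right. To be sure both sit on their stops, I'll do a light press with force feedback on each.

```bash
python3 -c "
from h import *
goto('r',.042,.1)"
```

```text
r 0.042 0.1 [-0.0037, -0.0992, 0.1365, 0.0517, -0.0042, -0.0694] t 15.13 F [ 0.   0.2 -0.3] tip [ 0.4576 -0.182   0.2366]
```

>>> send_rows:
  deltas:
    - [[-0.004, -0.04, 0, 0, 0, 0], [-0.004, -0.08, 0.02, 0, 0, 0], [-0.004, -0.099, 0.06, 0, 0, 0], [-0.004, -0.099, 0.1, 0, 0, 0], [-0.004, -0.099, 0.136, 0, 0, 0]]

```text
t: 15.55
ee_pos: [0.5573, -0.1753, 0.2714]
eef_rot: [0.0, 0.716, -0.698, -0.0]
ft_force: [1.1, -0.1, -0.6]
opening: -0.0001
```

>>> send_rows:
  deltas:
    - [[0, 0, 0.012, 0, 0, 0], [0, 0, 0.022, 0, 0, 0], [0, 0, 0.028, 0, 0, 0], [0, 0, 0.032, 0, 0, 0], [0, 0, 0.032, 0, 0, 0]]

```text
t: 15.97
ee_pos: [0.5562, -0.1755, 0.2422]
eef_rot: [-0.0, 0.716, -0.698, 0.0]
ft_force: [0.4, -0.4, 0.5]
opening: 0.0003
```

```bash
python3 -c "
from h import *
goto('r',.042,.065)"
```

```text
r 0.042 0.065 [0.0003, -0.0004, 0.0042, -0.0337, -0.0057, -0.0717] t 15.97 F [ 0.4 -0.4  0.5] tip [ 0.5562 -0.1755  0.0692]
```

>>> send_rows:
  deltas:
    - [[0, 0, 0.001, 0, 0, 0], [0, 0, 0.002, 0, 0, 0], [0, 0, 0.003, 0, 0, 0], [0, 0, 0.003, 0, 0, 0]]

```text
t: 16.3
ee_pos: [0.5559, -0.1755, 0.2397]
eef_rot: [-0.0, 0.716, -0.698, 0.0]
ft_force: [0.2, 0.4, 0.4]
opening: -0.0001
```

>>> send_rows:
  deltas:
    - [[0, 0, 0.0005, 0, 0, 0], [0, 0, 0.001, 0, 0, 0], [0, 0, 0.001, 0, 0, 0]]

```text
t: 16.55
ee_pos: [0.5559, -0.1755, 0.2382]
eef_rot: [-0.0, 0.716, -0.698, 0.0]
ft_force: [1.0, 0.4, 0.6]
opening: -0.0002
```

>>> send_rows:
  deltas:
    - [[0, 0, 0.0005, 0, 0, 0], [0, 0, 0.001, 0, 0, 0], [0, 0, 0.001, 0, 0, 0]]

```text
t: 16.8
ee_pos: [0.5559, -0.1754, 0.2378]
eef_rot: [-0.0, 0.716, -0.698, 0.0]
ft_force: [-1.2, 1.8, 7.0]
opening: 0.0001
```

```bash
python3 -c "
from h import *
goto('r',.042,.0645)"
```

```text
r 0.042 0.0645 [0.0003, -0.0006, 0.0003, -0.0344, -0.0146, -0.0539] t 16.8 F [-1.2  1.8  7. ] tip [ 0.5559 -0.1754  0.0648]
```

The stop was met with 7 N at tip z 0.065, exactly flat. That confirms the tip calibration, so the middle flag, pressed to tip z 0.067, is within about 0.05 rad. I'll retreat now.

>>> send_rows:
  deltas:
    - [[0, 0, -0.02, 0, 0, 0], [0, 0, -0.06, 0, 0, 0], [0, 0, -0.1, 0, 0, 0], [0, 0, -0.14, 0, 0, 0], [0, 0, -0.17, 0, 0, 0]]

```text
t: 17.22
ee_pos: [0.5557, -0.1757, 0.4106]
eef_rot: [-0.001, 0.716, -0.698, 0.001]
ft_force: [1.5, -0.2, -0.7]
opening: 0.0004
```

>>> send_rows:
  deltas:
    - [[0.04, 0.03, 0, 0, 0, 0], [0.08, 0.05, 0, 0, 0, 0], [0.12, 0.05, 0, 0, 0, 0], [0.15, 0.05, 0, 0, 0, 0], [0.15, 0.05, 0, 0, 0, 0]]

```text
t: 17.63
ee_pos: [0.5087, -0.3316, 0.4066]
eef_rot: [0.001, 0.715, -0.699, 0.0]
ft_force: [1.4, -0.2, 0.0]
opening: 0.0
```

>>> send_rows:
  deltas:
    - [[0, 0, 0, 0, 0, 0], [0, 0, 0, 0, 0, 0]]

```text
t: 17.8
ee_pos: [0.5094, -0.3269, 0.4065]
eef_rot: [0.0, 0.716, -0.698, -0.0]
ft_force: [0.6, -0.1, 0.6]
opening: 0.0002
```

```bash
python3 -c "
from h import *
s=get_state();print(s['t'],s['ee_pos'],s['ft_force'])
im2=snapshot('side');t=snapshot('top')
f=lambda i:cv2.resize(i,(400,300),interpolation=cv2.INTER_CUBIC)
cv2.imwrite('pics/g.png',np.hstack([f(im2[140:260,230:390]),f(t[120:270,220:420])])[:,:,::-1])
"
```

```text
17.8 [ 0.50935876 -0.32689449  0.40649482] [ 0.55284675 -0.1307322   0.58281313]
```

View pics/g.png

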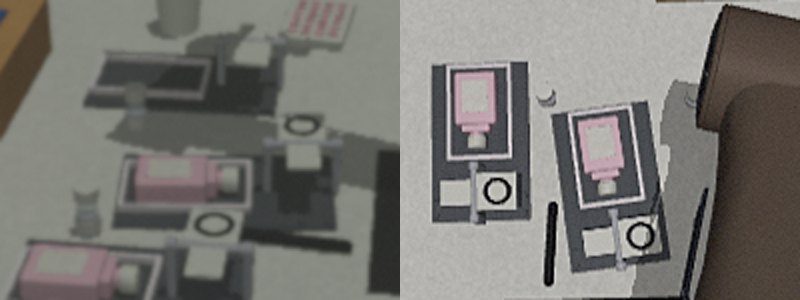

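The left and middle flags show the ring face flat to the right (top crop 497,190 and 641,235). The right one shows the plain face flat left (side crop 250,52). The flasks, vials and pen are undisturbed, and the arm is clear.

```bash
python3 -c "
from plant import *
print(job_done())"
```

```text
the job is handed in; nothing more can be done
None
```

I turned the two wrong flags and handed the job in at about 18 s. The middle bay, which holds a flask, now shows its ring face flat to the right. The empty right-hand bay shows its plain face flat to the left. The left flag was already right and I didn't touch it.

- **Method:** For each flag I pressed the tail with shut fingertips, swept the raised paddle over its pivot and pressed it flat. No force reading between moves went above about 7 N.
- **Right flag:** It met its stop at about 7 N with the fingertips at z = 65 mm, so it lies flat.
- **Middle flag:** I pressed it to a fingertip height of 67 mm, which puts it within about 0.05 rad of flat. I didn't check it against its stop by force.
- **Surroundings:** In the last pictures the flasks, the pen and the vials look undisturbed. The arm hid some of the scene: in the last top view it covered the right-hand station and most of the second vial. I didn't re-measure the bottle, beaker, well plate or tip box. The arm ended clear with the fingertips at about z = 0.23 m.
- **Detector:** It gave some wrong or missed flag detections, for example the well plate reported as a flag. I went by the pictures and my own fit of the station positions instead.

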